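# Hook a dropped cutter ring out from behind the dough sheeter's guard

## Robot

A 7-joint arm with a two-finger parallel gripper is mounted at the origin on the work surface. World frame = base frame: x ahead of the robot, y to its left, z up, the work surface at z = 0. Lengths are in m, angles in rad, forces in N, time in s.
With the tool pointing down it reaches from about 0.4 to 0.75 m from the base axis. Payload 19.5 kg.
Tool frame: the origin (TCP) lies between the finger pads; the fingertips stand env.tips_ahead ahead of it and the grasp point (between the pads) lies 11 mm behind it (env.tips_ahead is the distance from the TCP to the fingertips, in m); z points along the fingers, y is the line along which they close (so a half turn about z gives the same grasp; the last joint's range is limited). The gripper opens to 85 mm and grips with 20 to 120 N. Pads are 22 mm wide; open, the fingers measure 114 mm over their backs; the gripper's body (76 mm by 85 mm) begins 54 mm behind the grasp point. The pads swing forward as they close: fully open they stand 13 mm farther back than shut.
Start: joints at [1.168, 0.707, -0.028, 1.485, 0.022, 0.951, -0.075], TCP at [0.203, -0.538, 0.239] pointing down, gripper open.
Joint ranges: [-2.71, 2.71], [-0.32, 2.16], [-1.57, 1.52], [0, 2.45], [-1.46, 4.6], [0, 2.02], [-2.83, 2.83]. Speed limits (rad/s): [1.89, 1.89, 2.57, 2.57, 3.01, 3.01, 3.01].

## Interface

Orientations are given as a unit quaternion [x, y, z, w].
In Python, from cell import env gives the robot as it stands. The module is installed in compiled form; this text tells all that it offers.
- The arm moves only by the tool carry_out, never from a script. Its argument "steps" is a list of rows, each a list of 2 entries, a list of its own where there are three numbers: the shift along the tool's x, y, z in cm, then the turn about the tool's z in degrees. A call has 1 to 20 rows; each row is the pose to reach, as a shift and turn from the pose commanded when the call began, along the tool's axes at that moment; what a row does not reach only later rows make up. A row lasts 1/10 s, in which the tool goes at most 50 mm and 8.59 degrees, less where a joint would pass 70% of its speed; a pose out of reach is approached as far as the arm can. A call with a gripper value outside its range is refused whole. "hand" is the finger opening in cm, from 0 to 8.54, set as the call begins (left out, the last holds). The fingers move at their own pace and stop on an object; "squeeze" is the grip in N (left out, the last holds). Time passes only in rows, so rows that repeat a pose let the fingers close. It gives the time, the measured TCP pose, the force, the opening and the grip force at its end, in the units of the state.
- env.get_obs(): the state, without advancing time (a new reading comes with each control period).
- env.grab_frame(name): name is "side" or "top"; returns (picture, depth): 420x560x3 uint8, red, green, blue; 420x560 float32, m along the optical axis (not along the pixel's ray), 0 where there is no reading.
- env.camera_params(name): a dict with "camera_matrix" (3x3 intrinsics, pixels), "R" (3x3) and "t" (3): a world point X has camera coordinates R X + t. Camera axes: x right, y down, z forward; pixel columns grow to the right and rows downward; lengths in m; the calibration is good to about 2 mm. A picture is of the moment at which its call begins. camera_params takes no time and is no camera call.
- env.finish_job(): hands the job in; it is judged then, once.
The state is a dict: "time": time; "joint_pos": joint angles; "qd": joint speeds; "tau": joint torques, N m; "ee_pos": TCP position; "ee_rot": TCP orientation; "contact_force": force on the tool from outside, world axes, zero at the start; "ft_torque": the same for the moment, N m; "finger_gap": finger opening in m; "gripper_force": force on a finger pad.
Only numpy, scipy, OpenCV 4.12 (cv2) and the standard library are available. Lean on these libraries where they do the work, as an engineer would, in place of code of your own. Each camera call takes 0.05 s, during which the arm holds its last target. There are 200 camera calls.

## Task

A steel cutter ring has dropped behind the wire guard of the dough sheeter. Take the hooked rod, reach it in under the guard and draw the ring straight out along the bed until it is nested in the corner of the V-shaped stop at the open front, and keep it pulled home there with the hook for about a second at a light 8 N or so (twice that bends the stop). Then lift the hook out and lay it down on the table, leaving the ring in the V, the guard unknocked and everything else where it stands; do not handle the ring with the fingers.

Things in the scene. Friction and masses are not known exactly. Their poses are not given: they have to be found in the camera images.
- sheeter: Bench dough sheeter, fixed. Flat steel bed 440 x 180 mm, its top 20 mm above the table. Origin: on the table level, on the centreline of the bed; x runs along the bed from the open front (bed's front edge at x = -210 mm) into the machine, y to the left as seen from the open front, z up. The white roller housing with the rollers closes the bed from x = +130 mm; it is 190 mm high.
- guard: Fixed wire guard over the bed, same origin and axes as the sheeter: bars 5 mm thick (front posts 6 mm), gaps 18 mm, covering x = -60 to +130 mm. Roof bars: undersides 80 mm above the bed (100 mm above the table), tops 85 mm above the bed. Both sides (y = +-82 mm) are barred; only the front at x = -60 mm is open, 158 mm wide and 80 mm high.
- gate: V-shaped stop on the bed's open front, same origin and axes as the sheeter. Two upright dark strips, 12 mm above the bed, at 45 degrees to the centreline, arms opening inwards 75 mm each side. It is clamped anywhere along a 50 mm slot and its place is not measured, only seen or felt: the corner is at x = -200 to -150 mm, y = 0; a nested ring's centre is 40 mm inwards of the corner.
- ring: The dropped cutter ring: plain round steel ring lying flat on the bed, 56 mm outside diameter, 48 mm inside, 16 mm high, open through, about 60 g. Origin: centre of its underside, z along its axis. It starts behind the guard's open front, 15 to 75 mm beyond the sheeter's origin and up to 30 mm off the centreline, and slides easily.
- ring_center (a point): Centre of the ring, half-way up (8 mm above the bed).
- hook: Hooked rod, 0.22 kg: black handle bar 130 x 22 x 26 mm (underside at z = 20 mm), end foot plate at x = -69 mm (12 x 44 mm, z = 0 to 48 mm), steel rod 8 mm thick on from the handle at z = 35 mm to x = 270 mm, there turned straight down into an 8 mm prong ending at z = 1 mm. Starts loose on the table on foot and prong. Origin: under the handle's middle at foot-bottom level; x from handle to prong, z up.
- hook_grip (a point): Centre of the handle bar, 33 mm above the bottom of the foot (so 33 mm above the table at the start). Same axes as the hook.
- hook_tip (a point): Lower end of the prong: 270 mm along +x and 32 mm below hook_grip. Same axes as the hook.
- bowl: White bowl, 120 mm across, 55 mm high, loose bystander; origin centre of underside.
- oil: Oil bottle, 66 mm across, 190 mm high, loose bystander; origin centre of underside.
- nozzle0: Steel piping nozzle standing on its wide end, a cone 28 mm across and 45 mm high, loose bystander; origin centre of underside.
- nozzle1: The same kind of nozzle, loose bystander; origin centre of underside.
Not all that is in view belongs to the job. Leave any yellow look-alike of the ring alone.

How it is judged:
By the outcome, as a careful person would: the job done as asked, in the order asked, and still so for the second after the job is handed in, with the robot touching nothing.
It also fails if it takes over 69 s, if anything falls off the work surface, if the arm or the gripper's body presses on something with over 40 N, if the wrist force passes 120 N, or if a joint passes its speed limit or range.

## Working session

There is one attempt and no reset: what is moved stays moved. The work goes in short steps, Python scripts to look and compute and a tool call to move; the robot and the scene stay as the last step left them, time stands still between calls to the robot, and variables do not carry over. Pictures are saved under pics/ and viewed, at most 10 in all, crops included, and the job is handed in when it is done.

Besides the shell and the picture viewer there is one more tool, called after "Emit:" by a JSON object that holds its "method" and its "body". carry_out: Moves the arm, as the interface text tells. Its arguments: {"type":"object","properties":{"steps":{"type":"array","items":{"type":"array"}},"hand":{"type":"number"},"squeeze":{"type":"number"}},"required":["steps"]}

```bash
mkdir -p pics; cat > h.py <<'E'
import numpy as np,cv2
from cell import env
def grab(n,save=None):
    im,d=env.grab_frame(n)
    if save: cv2.imwrite('pics/'+save,im[:,:,::-1]); np.savez('pics/'+save+'.npz',im=im,d=d)
    return im,d
def pts(n,d):
    p=env.camera_params(n);K=np.array(p['camera_matrix']);R=np.array(p['R']);t=np.array(p['t'])
    v,u=np.mgrid[:d.shape[0],:d.shape[1]]
    c=np.stack([(u-K[0,2])/K[0,0]*d,(v-K[1,2])/K[1,1]*d,d],-1)
    return (c-t)@R   # R^T (c-t)
def proj(n,X):
    p=env.camera_params(n);K=np.array(p['camera_matrix']);c=np.array(p['R'])@np.array(X)+np.array(p['t']);q=K@c;return q[:2]/q[2]
E
python3 - <<'E'
from h import *
np.set_printoptions(precision=4,suppress=True)
for n in('top','side'):
    im,d=grab(n,n+'0.png');p=env.camera_params(n);print(n,p)
a=cv2.imread('pics/top0.png')
print(env.get_obs(),env.tips_ahead)
E
```

```text
top {'camera_matrix': array([[434.7431,   0.    , 277.2499],
       [  0.    , 434.7431, 215.3566],
       [  0.    ,   0.    ,   1.    ]]), 'R': array([[-0.0226, -0.9997,  0.0131],
       [-0.9945,  0.0211, -0.103 ],
       [ 0.1027, -0.0154, -0.9946]]), 't': array([-0.0051,  0.5173,  0.9948])}
side {'camera_matrix': array([[432.0232,   0.    , 286.1825],
       [  0.    , 432.0232, 204.9083],
       [  0.    ,   0.    ,   1.    ]]), 'R': array([[-0.9917, -0.1265,  0.0222],
       [-0.1035,  0.6854, -0.7208],
       [ 0.0759, -0.7171, -0.6928]]), 't': array([0.5036, 0.0989, 0.9181])}
{'time': 0.1, 'joint_pos': array([ 1.1683,  0.707 , -0.0277,  1.4849,  0.022 ,  0.9509, -0.0755]), 'qd': array([-0.0013, -0.0013,  0.0005, -0.0023, -0.0008, -0.0019, -0.0001]), 'tau': array([  0.0022, -88.4282,   1.2369, -23.6455,   0.0171,   0.0051,
        -0.    ]), 'ee_pos': array([ 0.2029, -0.5378,  0.2389]), 'ee_rot': array([ 0.9838,  0.1795, -0.0001, -0.0005]), 'contact_force': array([-0.4312, -0.006 , -0.447 ]), 'ft_torque': array([-0.0353, -0.0423,  0.0272]), 'gripper_force': 0.0, 'finger_gap': 0.085186535286187} 0.008
```

View pics/top0.png

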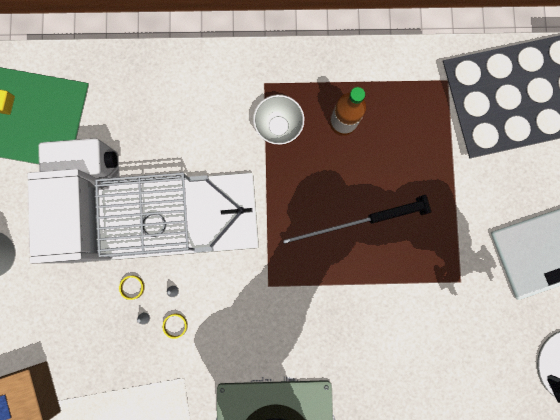

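View pics/side0.png

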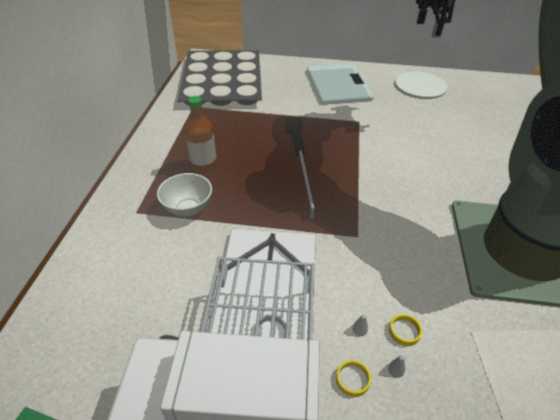

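Top view: the steel ring is at about (154,224) under the guard and the V's corner is near (243,211). The hook's prong is at (286,241), handle at (398,211) and foot at (424,204). Candidates for the ring are the steel ring (154,224) and the yellow look-alikes (132,287) and (175,325). I choose the steel one and check it in a crop.

```bash
python3 - <<'E'
from h import *
a=cv2.imread('pics/top0.png')
c=cv2.resize(a[160:270,90:290],None,fx=4,fy=4,interpolation=cv2.INTER_CUBIC);cv2.imwrite('pics/c1.png',c[:600,:800])
c=cv2.resize(a[185:255,275:440],None,fx=4.8,fy=4.8,interpolation=cv2.INTER_CUBIC);cv2.imwrite('pics/c2.png',c)
np.set_printoptions(precision=4,suppress=True)
z=np.load('pics/top0.png.npz');P=pts('top',z['d'])
for uv in [(250,180),(254,240),(200,190),(286,241),(330,230),(360,222),(398,211),(424,204),(424,200),(60,200),(60,240),(300,270),(154,236),(233,223)]:
    print(uv,P[uv[1],uv[0]])
m=(abs(P[...,2]-.02)<.006)&(P[...,1]<.3)
m[:,:185]=0;m[:,265:]=0;m[:165]=0;m[255:]=0
print(m.sum());q=P[m][:,:2].astype(np.float32);r=cv2.minAreaRect(q);print(r,cv2.boxPoints(r),P[m][:,2].mean())
m=(abs(P[...,2]-.19)<.008);m[:,110:]=0;q=P[m][:,:2].astype(np.float32);r=cv2.minAreaRect(q);print(r,cv2.boxPoints(r))
E
```

```text
(250, 180) [0.6041 0.0466 0.0187]
(254, 240) [0.4608 0.0394 0.0194]
(200, 190) [0.5817 0.165  0.023 ]
(286, 241) [ 0.4559 -0.0351  0.0378]
(330, 230) [ 0.4791 -0.1377  0.0387]
(360, 222) [ 0.4962 -0.2081  0.0393]
(398, 211) [ 0.5197 -0.297   0.0426]
(424, 204) [ 0.5345 -0.3577  0.0451]
(424, 200) [ 0.5431 -0.3562  0.0509]
(60, 200) [0.5397 0.4129 0.1893]
(60, 240) [0.4609 0.4102 0.1903]
(300, 270) [ 0.3879 -0.0678  0.0042]
(154, 236) [0.4744 0.27   0.0332]
(233, 223) [0.502  0.0884 0.018 ]
4758
((0.5283522605895996, 0.12078948318958282), (0.18052852153778076, 0.1715516895055771), 3.399880886077881) [[0.4332 0.2011]
 [0.4433 0.0298]
 [0.6235 0.0405]
 [0.6134 0.2118]] 0.020555343729334218
((0.510038435459137, 0.4240243434906006), (0.1802130490541458, 0.10147080570459366), 3.4477806091308594) [[0.417  0.4692]
 [0.4231 0.368 ]
 [0.603  0.3788]
 [0.5969 0.4801]]
```

View pics/c1.png

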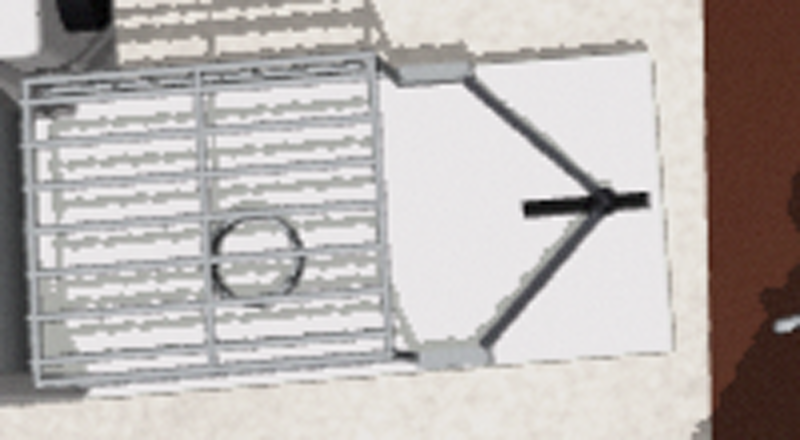

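View pics/c2.png

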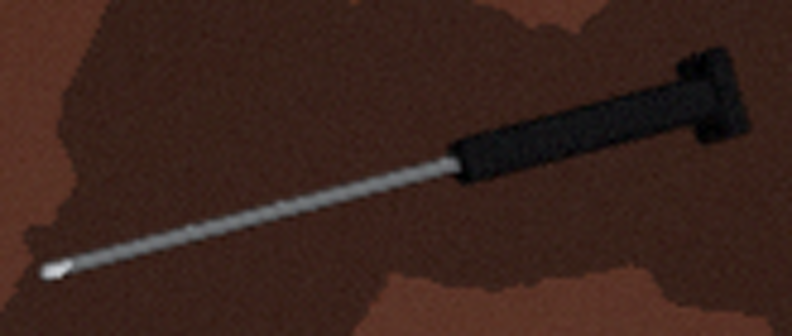

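Crop 1 confirms a plain grey ring at about px (154.5,225) under the guard. The V's corner is at about px (240.5,210), with a black clamp along the centreline there. Crop 2 gives the prong bend at px (286,241) and the foot at about px (424,204).

```bash
cat >> h.py <<'E'
def ray(n,uv,z):
    p=env.camera_params(n);K=np.array(p['camera_matrix']);R=np.array(p['R']);t=np.array(p['t'])
    c=-R.T@t;d=R.T@np.linalg.inv(K)@np.array([uv[0],uv[1],1.]);return c+d*(z-c[2])/d[2]
from scipy.spatial.transform import Rotation as Ro
def goal(X,head):
    "shift cm, turn deg to bring the TCP to X with tool x at heading head (deg)"
    o=env.get_obs();R=Ro.from_quat(o['ee_rot']).as_matrix()
    h=np.degrees(np.arctan2(R[1,0],R[0,0]));print('tcp',o['ee_pos'].round(4),'head',round(h,2),'tilt',R[2].round(4))
    print('shift',(R.T@(np.array(X)-o['ee_pos'])*100).round(2),'turn',round(-((head-h+180)%360-180),2))
a=np.radians(3.4);xs=np.array([-np.sin(a),np.cos(a)]);ys=np.array([-np.cos(a),-np.sin(a)])
O=np.array([.5334,.0351])+.21*xs
def S(p): p=np.array(p)[:2]-O;return np.array([p@xs,p@ys])
def W(x,y): return O+x*xs+y*ys
E
python3 - <<'E'
from h import *
np.set_printoptions(precision=4,suppress=True)
z=np.load('pics/top0.png.npz');P=pts('top',z['d']);im=z['im'].astype(int)
print('O',O)
for n,uv,h in [('ring',(154.5,225),.034),('corner',(240.5,210),.032),('armL',(207.5,180),.032),('armR',(211,246),.032)]:
    X=ray('top',uv,h);print(n,X,S(X)*1e3)
for uv in [(225,212),(235,211),(248,210),(240,210),(200,176),(204,249)]: print('clamp',uv,P[uv[1],uv[0]])
# hook: dark handle mask above table
m=np.zeros(P.shape[:2],bool);m[185:255,275:440]=1
H=m&(P[...,2]>.028)&(P[...,2]<.06)
q=P[H];u=q[:,:2];
rod=q[(q[:,1]>-.2)][:,:2];
vx,vy,x0,y0=cv2.fitLine(rod.astype(np.float32),cv2.DIST_HUBER,0,.01,.01).ravel();print('rod dir',np.degrees(np.arctan2(vy,vx)),x0,y0)
hd=q[(q[:,1]<-.24)&(q[:,1]>-.33)];l=cv2.fitLine(hd[:,:2].astype(np.float32),cv2.DIST_HUBER,0,.01,.01).ravel();print('handle',np.degrees(np.arctan2(l[1],l[0])),l, hd[:,2].mean())
d=np.array([vx,vy])*np.sign(vy);s=(u-[x0,y0])@d;print('ends',np.array([x0,y0])+s.min()*d,np.array([x0,y0])+s.max()*d,s.max()-s.min())
tip=ray('top',(285.6,241.3),.039);print('tip',tip)
e=np.array([x0,y0])+(s.max()-.004)*d; g=e-.27*d;print('grip from rod',g); g2=np.array([x0,y0])+(s.min()+.075)*d;print('grip from foot',g2)
goal([g[0],g[1],.15],np.degrees(np.arctan2(d[1],d[0])))
E
```

```text
O [0.5209 0.2447]
ring [0.4999 0.2688 0.034 ] [25.3035 19.5879]
corner [0.5309 0.0693 0.032 ] [-175.726     0.4252]
armL [0.6036 0.1458 0.032 ] [-103.6227  -76.6579]
armR [0.4485 0.1387 0.032 ] [-101.5503   78.6519]
clamp (225, 212) [0.5283 0.1067 0.0206]
clamp (235, 211) [0.5297 0.0828 0.0244]
clamp (248, 210) [0.5318 0.0523 0.0218]
clamp (240, 210) [0.5307 0.0703 0.0346]
clamp (200, 176) [0.6136 0.1635 0.0317]
clamp (204, 249) [0.4419 0.1551 0.031 ]
rod dir -76.486855 0.4755718 -0.11505055
handle -75.6733 [ 0.2475 -0.9689  0.5162 -0.2852] 0.0457314875770877
ends [ 0.5363 -0.3677] [ 0.4552 -0.0302] 0.3471033132508627
tip [ 0.4552 -0.0341  0.039 ]
grip from rod [ 0.5192 -0.2966]
grip from foot [ 0.5188 -0.2948]
tcp [ 0.2029 -0.5378  0.2389] head 20.68 tilt [-0.     -0.0009 -1.    ]
shift [ 38.11 -11.39   8.9 ] turn -82.84
```

Emit:
{"method": "carry_out", "body": {"steps": [[[38.1,-11.4,8.9],-82.8],[[38.1,-11.4,8.9],-82.8],[[38.1,-11.4,8.9],-82.8],[[38.1,-11.4,8.9],-82.8],[[38.1,-11.4,8.9],-82.8],[[38.1,-11.4,8.9],-82.8],[[38.1,-11.4,8.9],-82.8],[[38.1,-11.4,8.9],-82.8],[[38.1,-11.4,8.9],-82.8],[[38.1,-11.4,8.9],-82.8],[[38.1,-11.4,8.9],-82.8],[[38.1,-11.4,8.9],-82.8],[[38.1,-11.4,8.9],-82.8],[[38.1,-11.4,8.9],-82.8],[[38.1,-11.4,8.9],-82.8],[[38.1,-11.4,8.9],-82.8]], "hand": 6}}

```text
time: 1.7
ee_pos: [0.5192, -0.2968, 0.1503]
ee_rot: [0.619, 0.785, 0.0, -0.0]
contact_force: [0.6, 0.0, -0.3]
finger_gap: 0.0602
gripper_force: 0.0
```

```bash
python3 - <<'E'
from h import *
o=env.get_obs();print(o['time'],o['finger_gap'],o['contact_force'],o['joint_pos'].round(2))
goal([.519,-.2957,.022],103.6)
E
```

```text
1.7 0.06021665031298591 [ 0.55316361  0.04042663 -0.31227627] [ 0.64  0.87 -0.36  1.5   0.37  0.84  0.39]
tcp [ 0.5192 -0.2968  0.1503] head 103.44 tilt [ 0.  0. -1.]
shift [1.100e-01 1.000e-02 1.283e+01] turn -0.16
```

Emit:
{"method": "carry_out", "body": {"steps": [[[0.1,0,3],0],[[0.1,0,6],0],[[0.1,0,9],0],[[0.1,0,11],0],[[0.1,0,12.3],0],[[0.1,0,12.8],0],[[0.1,0,12.8],0],[[0.1,0,12.8],0]]}}

```text
time: 2.5
ee_pos: [0.5194, -0.296, 0.0232]
ee_rot: [0.619, 0.785, 0.0, 0.001]
contact_force: [-0.4, 0.4, -0.3]
finger_gap: 0.0599
gripper_force: 0.0
```

Emit:
{"method": "carry_out", "body": {"steps": [[[0,0,0],0],[[0,0,0],0],[[0,0,0],0],[[0,0,0],0],[[0,0,0],0],[[0,0,0],0],[[0,0,0],0],[[0,0,0],0]], "hand": 1, "squeeze": 90}}

```text
time: 3.3
ee_pos: [0.5194, -0.2959, 0.0229]
ee_rot: [0.619, 0.785, 0.0, 0.0]
contact_force: [-0.6, 0.1, 8.0]
finger_gap: 0.0212
gripper_force: 88.1
```

Emit:
{"method": "carry_out", "body": {"steps": [[[0,0,-0.5],0],[[0,0,-1.5],0],[[0,0,-3],0],[[0,0,-4.5],0],[[0,0,-5],0],[[0,0,-5],0],[[0,0,-5],0]]}}

```text
time: 4.0
ee_pos: [0.5188, -0.2958, 0.0721]
ee_rot: [0.619, 0.785, -0.0, -0.0]
contact_force: [0.0, -0.3, -1.8]
finger_gap: 0.0206
gripper_force: 88.0
```

```bash
python3 - <<'E'
from h import *
o=env.get_obs();print(o['time'],o['finger_gap'],o['contact_force'])
im,d=grab('top');P=pts('top',d)
m=(P[...,2]>.07)&(P[...,2]<.115);m[:, :270]=0;m[:185]=0;m[260:]=0;m[:,345:]=0
q=P[m];print(len(q));vx,vy,x0,y0=cv2.fitLine(q[:,:2].astype(np.float32),cv2.DIST_HUBER,0,.01,.01).ravel()
print(np.degrees(np.arctan2(vy,vx))%180,q[:,1].max(),'z along rod',np.polyfit(q[:,1],q[:,2],1),q[q[:,1]>q[:,1].max()-.01].mean(0),q[q[:,1]<q[:,1].min()+.02].mean(0))
X=W(-390e-3,19.6e-3);print(X);goal([X[0],X[1],.073],93.4)
E
```

```text
4.0 0.020575884214474708 [ 0.03124559 -0.25345576 -1.77166268]
227
103.57745 -0.029192566863692267 z along rod [-0.00612275  0.08634559] [ 0.4567874  -0.03391867  0.0856449 ] [ 0.48537679 -0.15357446  0.08712077]
[ 0.52450965 -0.14574557]
tcp [ 0.5187 -0.2957  0.0718] head 103.48 tilt [ 5.e-04 -6.e-04 -1.e+00]
shift [14.45  4.06 -0.11] turn 10.08
```

Emit:
{"method": "carry_out", "body": {"steps": [[[3,0.8,0],2],[[6,1.6,0],5],[[9,2.5,0],7],[[12,3.3,0],9],[[14.4,4.0,0],10],[[14.4,4.0,0.4],10],[[14.4,4.0,0.8],10],[[14.4,4.0,0.8],10],[[14.4,4.0,0.8],10]]}}

```text
time: 4.95
ee_pos: [0.5241, -0.1474, 0.064]
ee_rot: [0.686, 0.728, -0.0, -0.0]
contact_force: [0.1, -0.4, -1.7]
finger_gap: 0.0207
gripper_force: 88.3
```

```bash
python3 - <<'E'
from h import *
im,d=grab('top','top2.png')
cv2.imwrite('pics/c3.png',cv2.resize(im[150:290,90:360,::-1],None,fx=2.9,fy=2.9,interpolation=cv2.INTER_CUBIC))
P=pts('top',d);m=(P[...,2]>.065)&(P[...,2]<.1);m[:,:192]=0;m[:180]=0;m[250:]=0;m[:,290:]=0
q=P[m];vx,vy,x0,y0=cv2.fitLine(q[:,:2].astype(np.float32),cv2.DIST_HUBER,0,.01,.01).ravel()
print(np.degrees(np.arctan2(vy,vx))%180, S([x0,y0])*1e3,[ (S(p)*1e3).round(1) for p in (q[q[:,1].argmax()],q[q[:,1].argmin()])],q[:,2].mean())
for x in (-120,25):
  pass
o=env.get_obs();print('tcp S',S(o['ee_pos'])*1e3)
X=W(-.245,.0196);goal([X[0],X[1],.065],93.4)
E
```

```text
93.46666 [-202.11974357   19.66147488] [array([-118.5,   19.1]), array([-286.3,   17. ])] 0.07858329797448518
tcp S [-391.47022105   20.04214139]
tcp [ 0.5242 -0.1472  0.0642] head 93.41 tilt [-0.e+00 -2.e-04 -1.e+00]
shift [14.65  0.05 -0.08] turn 0.01
```

View pics/c3.png

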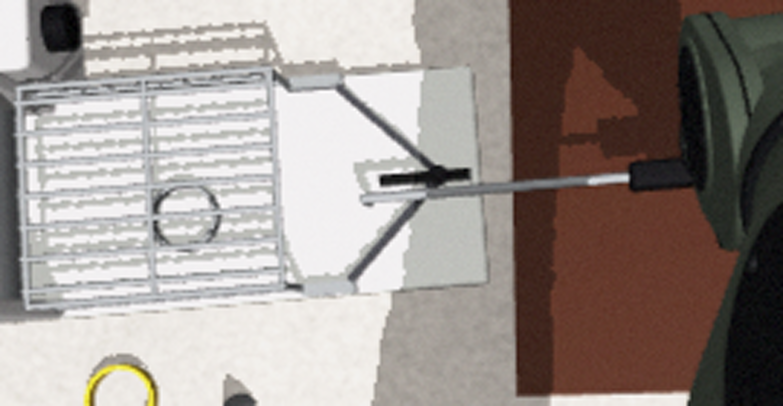

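The prong is at crop (367,200), in line with the ring at crop (187,216) and clear of the gate. I go in under the guard now.

Emit:
{"method": "carry_out", "body": {"steps": [[[1,0,-0.2],0],[[3,0,-0.3],0],[[5,0,-0.3],0],[[7,0,-0.3],0],[[9,0,-0.3],0],[[11,0,-0.3],0],[[13,0,-0.3],0],[[14.2,0,-0.3],0],[[14.6,0,-0.3],0],[[14.6,0,-0.3],0],[[14.6,0,-0.3],0]]}}

```text
time: 6.1
ee_pos: [0.5155, -0.0017, 0.0674]
ee_rot: [0.686, 0.728, -0.0, 0.0]
contact_force: [0.8, 0.7, -1.6]
finger_gap: 0.0206
gripper_force: 88.3
```

```bash
python3 - <<'E'
from h import *
im,d=grab('top','top3.png')
a=cv2.resize(im[190:260,100:200,::-1],None,fx=4,fy=4,interpolation=cv2.INTER_CUBIC)
im,d=grab('side')
b=cv2.resize(im[290:350,230:330,::-1],None,fx=4,fy=4,interpolation=cv2.INTER_CUBIC);b=cv2.copyMakeBorder(b,0,40,0,0,0)
cv2.imwrite('pics/c4.png',np.hstack([a,b]))
o=env.get_obs();print(o['contact_force'],'tcp S',S(o['ee_pos'])*1e3)
goal([*W(-.245,.0196),.047],93.4)
E
```

```text
[-0.15119847 -0.93507739 -2.28326739] tcp S [-245.59794795   20.0357103 ]
tcp [ 0.5155 -0.0016  0.0673] head 93.4 tilt [-2.e-04 -0.e+00 -1.e+00]
shift [0.06 0.04 2.03] turn 0.0
```

View pics/c4.png

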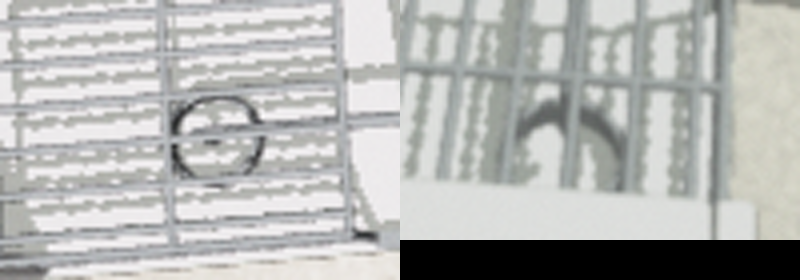

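The ring is at left-crop (218,140). The rod runs just under a roof bar and ends inside the ring at about (208,138), so I lower it.

Emit:
{"method": "carry_out", "body": {"steps": [[[0,0,0.4],0],[[0,0,0.9],0],[[0,0,1.4],0],[[0,0,1.8],0],[[0,0,2.0],0],[[0,0,2.0],0],[[0,0,2.0],0]]}}

```text
time: 6.9
ee_pos: [0.5155, -0.0007, 0.0474]
ee_rot: [0.685, 0.728, 0.0, -0.0]
contact_force: [-1.4, -0.6, -1.6]
finger_gap: 0.0208
gripper_force: 88.3
```

Emit:
{"method": "carry_out", "body": {"steps": [[[-0.4,0,0],0],[[-1,0,0],0],[[-1.6,0,0],0],[[-2.2,0,0],0],[[-2.8,0,0],0],[[-3.4,0,0],0],[[-4,0,0],0],[[-4.6,0,0],0],[[-5.2,0,0],0],[[-5.8,0,0],0],[[-6.4,0,0],0],[[-7,0,0],0],[[-7.6,0,0],0],[[-8.2,0,0],0],[[-8.8,0,0],0],[[-9.4,0,0],0],[[-10,0,0],0],[[-10.6,0,0],0],[[-11,0,0],0],[[-11,0,0],0]]}}

```text
time: 8.9
ee_pos: [0.5221, -0.1112, 0.0473]
ee_rot: [0.686, 0.728, -0.0, 0.0]
contact_force: [-0.9, 0.9, -1.7]
finger_gap: 0.0208
gripper_force: 88.3
```

```bash
python3 - <<'E'
from h import *
im,d=grab('top','top4.png')
cv2.imwrite('pics/c5.png',cv2.resize(im[165:265,130:265,::-1],None,fx=5,fy=5,interpolation=cv2.INTER_CUBIC))
o=env.get_obs();print(o['contact_force'],'tcp S',S(o['ee_pos'])*1e3)
E
```

```text
[ 0.30305492  0.59089333 -2.18244022] tcp S [-354.87781179   19.87799183]
```

View pics/c5.png

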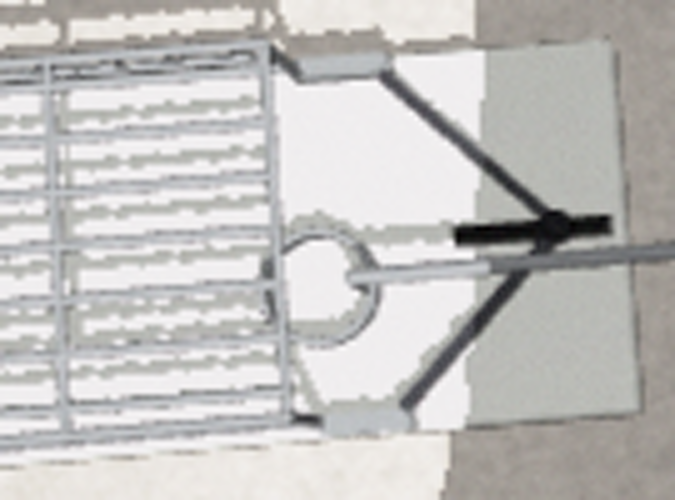

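The ring is hooked, centre at about crop (325,290), and clear of the guard. The V corner is at crop (555,225). I draw it on and ease towards the centreline.

Emit:
{"method": "carry_out", "body": {"steps": [[[-0.5,0.2,0],0],[[-1,0.4,0],0],[[-1.5,0.6,0],0],[[-2,0.8,0],0],[[-2.5,1,0],0],[[-3,1.2,0],0],[[-3.5,1.4,0],0],[[-4,1.6,0],0],[[-4.5,1.8,0],0],[[-5,1.9,0],0],[[-5.5,2,0],0],[[-6,2,0],0],[[-6.3,2,0],0],[[-6.3,2,0],0],[[-6.3,2,0],0]]}}

```text
time: 10.45
ee_pos: [0.5459, -0.1721, 0.0473]
ee_rot: [0.685, 0.728, 0.0, -0.0]
contact_force: [-0.4, -0.9, -0.9]
finger_gap: 0.0209
gripper_force: 88.3
```

```bash
python3 - <<'E'
from h import *
im,d=grab('top','top5.png')
cv2.imwrite('pics/c6.png',cv2.resize(im[165:265,130:265,::-1],None,fx=5,fy=5,interpolation=cv2.INTER_CUBIC))
o=env.get_obs();print(o['time'],o['contact_force'],'tcp S',S(o['ee_pos'])*1e3)
E
```

```text
10.5 [-0.07419833 -0.80177024 -1.21990027] tcp S [-4.17465859e+02 -2.42592442e-01]
```

View pics/c6.png

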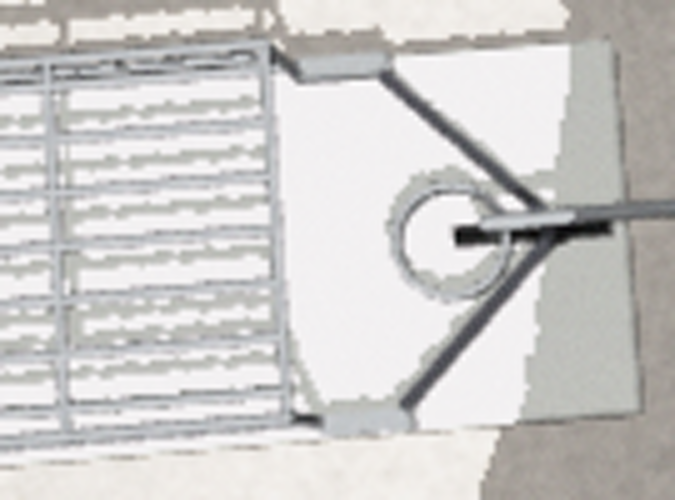

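The ring is at crop (452,242), almost in the V and touching near the lower arm. I creep on and feel for contact.

Emit:
{"method": "carry_out", "body": {"steps": [[[-0.1,0,0],0],[[-0.2,0,0],0],[[-0.3,0,0],0],[[-0.4,0,0],0],[[-0.4,0,0],0]]}}

```text
time: 11.0
ee_pos: [0.5461, -0.1764, 0.0473]
ee_rot: [0.685, 0.728, -0.0, -0.0]
contact_force: [-0.5, -0.6, -2.2]
finger_gap: 0.0204
gripper_force: 88.3
```

Emit:
{"method": "carry_out", "body": {"steps": [[[-0.1,0,0],0],[[-0.2,0,0],0],[[-0.2,0,0],0]]}}

```text
time: 11.3
ee_pos: [0.5463, -0.1784, 0.0473]
ee_rot: [0.685, 0.728, -0.0, -0.0]
contact_force: [-0.1, -1.2, -2.5]
finger_gap: 0.0203
gripper_force: 88.3
```

Emit:
{"method": "carry_out", "body": {"steps": [[[-0.1,0,0],0],[[-0.1,0,0],0]]}}

```text
time: 11.5
ee_pos: [0.5463, -0.1793, 0.0473]
ee_rot: [0.685, 0.728, 0.0, -0.0]
contact_force: [-0.7, -0.2, -1.8]
finger_gap: 0.0208
gripper_force: 88.3
```

Emit:
{"method": "carry_out", "body": {"steps": [[[-0.1,0,0],0],[[-0.1,0,0],0]]}}

```text
time: 11.7
ee_pos: [0.5464, -0.1803, 0.0473]
ee_rot: [0.685, 0.728, -0.0, -0.0]
contact_force: [-0.3, 0.2, -2.2]
finger_gap: 0.0207
gripper_force: 88.3
```

```bash
python3 - <<'E'
from h import *
im,d=grab('top','top6.png')
o=env.get_obs();print(o['time'],o['contact_force'],'tcp S',S(o['ee_pos'])*1e3)
P=pts('top',d);b=(im.max(2)<150)
# ring rim by height near nest
m=(P[...,2]>.027)&(P[...,2]<.042);v,u=np.mgrid[:420,:560];m&=(u>205)&(u<236)&(v>195)&(v<228)
for T in P[m][::6]: pass
q=P[m][:,:2];s=np.array([S(p) for p in q])*1e3;print(len(s))
f=s[(s[:,0]>-170)&(s[:,0]<-95)&(abs(s[:,1])<30)]
from scipy.optimize import least_squares
f=f[f[:,0]>-140]
r=least_squares(lambda c:np.hypot(f[:,0]-c[0],f[:,1]-c[1])-26,[-130,0],loss='soft_l1');print(r.x,len(f),np.abs(r.fun).mean())
E
```

```text
11.75 [-0.11032309  0.17414868 -2.05955248] tcp S [-4.25748768e+02 -2.07510768e-01]
208
[-135.16386086    1.18170389] 78 1.0370477844876178
```

Emit:
{"method": "carry_out", "body": {"steps": [[[-0.1,0,0],0],[[-0.1,0,0],0]]}}

```text
time: 11.95
ee_pos: [0.5465, -0.1807, 0.0472]
ee_rot: [0.685, 0.728, 0.0, -0.0]
contact_force: [0.4, 4.7, -2.0]
finger_gap: 0.0209
gripper_force: 88.2
```

Emit:
{"method": "carry_out", "body": {"steps": [[[-0.05,0,0],0],[[-0.05,0,0],0]]}}

```text
time: 12.15
ee_pos: [0.5465, -0.1809, 0.0472]
ee_rot: [0.685, 0.728, 0.0, -0.001]
contact_force: [0.2, 5.9, -3.0]
finger_gap: 0.0207
gripper_force: 88.1
```

Emit:
{"method": "carry_out", "body": {"steps": [[[-0.05,0,0],0],[[-0.05,0,0],0]]}}

```text
time: 12.35
ee_pos: [0.5465, -0.181, 0.0471]
ee_rot: [0.685, 0.728, 0.001, -0.001]
contact_force: [-0.4, 9.4, -3.1]
finger_gap: 0.0206
gripper_force: 88.1
```

Emit:
{"method": "carry_out", "body": {"steps": [[[0.02,0,0],0],[[0.02,0,0],0],[[0.02,0,0],0],[[0.02,0,0],0]]}}

```text
time: 12.75
ee_pos: [0.5465, -0.1809, 0.0472]
ee_rot: [0.685, 0.728, 0.0, -0.001]
contact_force: [0.4, 8.3, -2.8]
finger_gap: 0.021
gripper_force: 88.1
```

Emit:
{"method": "carry_out", "body": {"steps": [[[0,0,0],0],[[0,0,0],0],[[0,0,0],0],[[0,0,0],0],[[0,0,0],0]]}}

```text
time: 13.25
ee_pos: [0.5466, -0.1809, 0.0472]
ee_rot: [0.685, 0.728, 0.0, -0.001]
contact_force: [-0.7, 8.3, -3.0]
finger_gap: 0.0206
gripper_force: 88.1
```

```bash
python3 - <<'E'
from h import *
f=[]
for i in range(6):
    im,d=grab('top','top7.png' if i==5 else None);f.append(env.get_obs()['contact_force'])
print(env.get_obs()['time'],np.round(f,1).tolist())
P=pts('top',d);m=(P[...,2]>.027)&(P[...,2]<.042);v,u=np.mgrid[:420,:560];m&=(u>205)&(u<236)&(v>195)&(v<228)
s=np.array([S(p) for p in P[m][:,:2]])*1e3;f=s[(s[:,0]>-143)&(abs(s[:,1])<30)]
from scipy.optimize import least_squares
r=least_squares(lambda c:np.hypot(f[:,0]-c[0],f[:,1]-c[1])-26,[-130,0],loss='soft_l1');print(r.x,len(f))
cv2.imwrite('pics/c7.png',cv2.resize(im[165:265,170:270,::-1],None,fx=6,fy=6,interpolation=cv2.INTER_CUBIC))
E
```

```text
13.55 [[-0.4, 8.4, -2.3], [-0.2, 8.0, -3.5], [-0.7, 8.7, -3.4], [-0.8, 8.2, -3.1], [-0.8, 7.5, -3.4], [0.3, 8.7, -3.8]]
[-135.52933404    1.02850639] 86
```

View pics/c7.png

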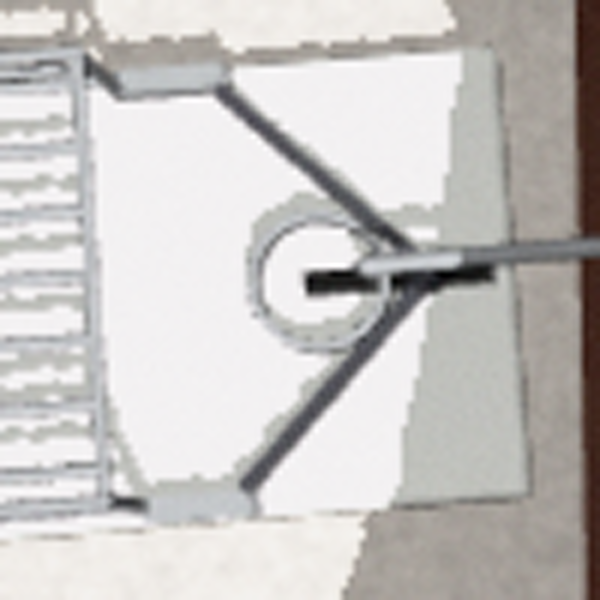

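The ring is at crop (320,285), on the slot's line and against both arms. The force read about 8.3 N with no sideways share, and has been held for about 1.2 s. I now free the prong towards the ring's middle and lift.

Emit:
{"method": "carry_out", "body": {"steps": [[[0.2,0,0],0],[[0.5,0,0],0],[[0.9,0,0],0],[[1.3,0,0],0],[[1.6,0,0],0],[[1.6,0,0],0],[[1.6,0,-0.5],0],[[1.6,0,-1.5],0],[[1.6,0,-2.5],0],[[1.6,0,-4],0],[[1.6,0,-5.5],0],[[1.6,0,-6],0],[[1.6,0,-6],0],[[1.6,0,-6],0]]}}

```text
time: 14.95
ee_pos: [0.5454, -0.166, 0.107]
ee_rot: [0.685, 0.728, -0.0, -0.0]
contact_force: [0.8, -0.0, -0.9]
finger_gap: 0.0207
gripper_force: 88.2
```

```bash
python3 - <<'E'
from h import *
im,d=grab('top','top8.png')
P=pts('top',d);m=(P[...,2]>.027)&(P[...,2]<.042);v,u=np.mgrid[:420,:560];m&=(u>205)&(u<236)&(v>195)&(v<228)
s=np.array([S(p) for p in P[m][:,:2]])*1e3;f=s[(s[:,0]>-143)&(abs(s[:,1])<30)]
from scipy.optimize import least_squares
r=least_squares(lambda c:np.hypot(f[:,0]-c[0],f[:,1]-c[1])-26,[-130,0],loss='soft_l1');print(r.x,len(f))
print(env.get_obs()['contact_force'],env.get_obs()['time'])
goal([.5190,-.2957,.107],103.5)
E
```

```text
[-135.35786611    1.18723351] 86
[ 0.22791241  0.12063476 -1.66822166] 15.0
tcp [ 0.5453 -0.166   0.1068] head 93.47 tilt [ 3.e-04 -7.e-04 -1.e+00]
shift [-12.79  -3.41  -0.02] turn -10.03
```

Emit:
{"method": "carry_out", "body": {"steps": [[[-2,0,0],0],[[-4,-0.5,0],-1],[[-6.5,-1.3,0],-3],[[-9,-2.2,0],-6],[[-11.5,-3,0],-8],[[-12.8,-3.4,0],-10],[[-12.8,-3.4,1.5],-10],[[-12.8,-3.4,3.5],-10],[[-12.8,-3.4,5.5],-10],[[-12.8,-3.4,7],-10],[[-12.8,-3.4,7.8],-10],[[-12.8,-3.4,8.1],-10],[[-12.8,-3.4,8.1],-10]]}}

```text
time: 16.3
ee_pos: [0.5195, -0.2958, 0.0264]
ee_rot: [0.619, 0.785, 0.0, -0.0]
contact_force: [-0.1, -0.2, -1.7]
finger_gap: 0.0208
gripper_force: 88.3
```

Emit:
{"method": "carry_out", "body": {"steps": [[[0,0,0.1],0],[[0,0,0.2],0],[[0,0,0.25],0],[[0,0,0.25],0]]}}

```text
time: 16.7
ee_pos: [0.5194, -0.2958, 0.0239]
ee_rot: [0.619, 0.785, 0.0, 0.0]
contact_force: [-0.5, -0.3, -2.0]
finger_gap: 0.0205
gripper_force: 88.3
```

Emit:
{"method": "carry_out", "body": {"steps": [[[0,0,0.05],0],[[0,0,0.1],0],[[0,0,0.1],0]]}}

```text
time: 17.0
ee_pos: [0.5194, -0.2958, 0.023]
ee_rot: [0.619, 0.785, 0.0, 0.0]
contact_force: [-0.1, 1.0, 2.5]
finger_gap: 0.0211
gripper_force: 89.2
```

Emit:
{"method": "carry_out", "body": {"steps": [[[0,0,0],0],[[0,0,0],0],[[0,0,0],0],[[0,0,0],0],[[0,0,0],0],[[0,0,0],0]], "hand": 5}}

```text
time: 17.6
ee_pos: [0.5194, -0.2958, 0.0228]
ee_rot: [0.619, 0.785, 0.0, -0.0]
contact_force: [0.3, 0.4, -0.5]
finger_gap: 0.0504
gripper_force: 0.0
```

Emit:
{"method": "carry_out", "body": {"steps": [[[0,0,-1],0],[[0,0,-3],0],[[0,0,-6],0],[[0,0,-9],0],[[0,0,-13],0],[[0,0,-17],0],[[0,0,-20],0],[[0,-12,-20],0],[[0,-20,-20],0],[[0,-20,-20],0],[[0,-20,-20],0],[[0,-20,-20],0]]}}

```text
time: 18.8
ee_pos: [0.3191, -0.3444, 0.2236]
ee_rot: [0.622, 0.783, -0.002, -0.001]
contact_force: [0.9, 0.2, -0.0]
finger_gap: 0.05
gripper_force: 0.0
```

```bash
python3 - <<'E'
from h import *
im,d=grab('top','top9.png');P=pts('top',d)
m=(P[...,2]>.027)&(P[...,2]<.042);v,u=np.mgrid[:420,:560];m&=(u>205)&(u<236)&(v>195)&(v<228)
s=np.array([S(p) for p in P[m][:,:2]])*1e3;f=s[(s[:,0]>-143)&(abs(s[:,1])<30)]
from scipy.optimize import least_squares
r=least_squares(lambda c:np.hypot(f[:,0]-c[0],f[:,1]-c[1])-26,[-130,0],loss='soft_l1');print(r.x,len(f))
h=P[185:255,275:440].reshape(-1,3);h=h[(h[:,2]>.028)&(h[:,2]<.07)];print('hook',len(h),h[:,1].min(),h[:,1].max(),h[:,2].max())
print(env.get_obs()['contact_force'],env.get_obs()['time'])
cv2.imwrite('pics/f.png',im[:,:,::-1])
E
```

```text
[-135.30413397    1.1877878 ] 83
hook 964 -0.3704240674738999 -0.030383210966434804 0.05481355698915447
[ 0.93122861  0.49775138 -0.34293332] 18.85
```

View pics/f.png

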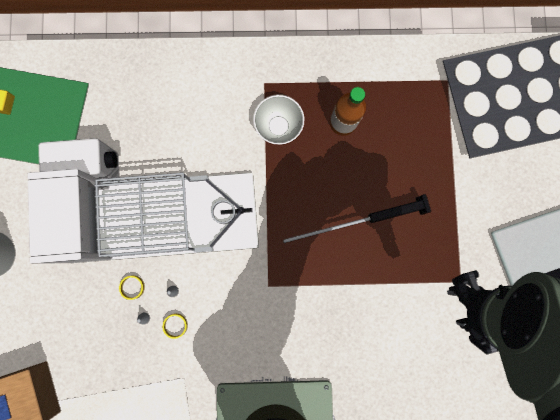

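The ring is nested in the V at (223,211) and the hook lies on the table from (286,241) to (424,204). Everything else stands where it was and the gripper is clear, so I hand in.

```bash
python3 -c "
from cell import env
print(env.finish_job())"
```

```text
the job is handed in; nothing more can be done
None
```

The ring is nested in the V after being held there at about 8 N for about 1.2 s; the hook is back on the table, nothing else was moved, and the job was handed in at about 19 s.

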